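# Fit the red-collared beater into the hand mixer and hold it home

## Robot

A 6-joint arm with a two-finger parallel gripper is mounted at the origin on the work surface. World frame = base frame: x ahead of the robot, y to its left, z up, the work surface at z = 0. Lengths are in m, angles in rad, forces in N, time in s.
With the tool pointing down it reaches from about 0.25 to 0.8 m from the base axis. Payload 8.5 kg.
Tool frame: the origin (TCP) lies between the finger pads, 19 mm behind the fingertips; this is the grasp point; z points along the fingers, y is the line along which they close (so a half turn about z gives the same grasp; the last joint's range is limited). The gripper opens to 85 mm and grips with 20 to 120 N. Pads are 22 mm wide; open, the fingers measure 114 mm over their backs; the gripper's body (76 mm by 85 mm) begins 54 mm behind the grasp point. The pads swing forward as they close: fully open they stand 13 mm farther back than shut.
Start: joints at [-1.256, 0.238, -0.013, 1.319, 0, 1.571], TCP at [0.163, -0.499, 0.25] pointing down, gripper open.
Joint ranges: [-2.66, 2.66], [-1.03, 1.9], [-1.14, 1.46], [-1.82, 2.27], [-1.45, 1.34], [-3.14, 3.14]. Speed limits (rad/s): [2.22, 2.22, 2.79, 3.14, 3.14, 3.14].

## Interface

Orientations are given as a unit quaternion [x, y, z, w].
In Python, from cell import goto, servo_line, goto_joints, grip, pause, ik, state, capture, camera_model, Unreachable, sign_off, trace, spot_point gives the robot as it stands. Calls block until the motion is done:
- goto(position, orientation): joint-space move of the TCP to a pose.
- servo_line(position, orientation=None, vel=0.15, stop_force=None): straight line of the TCP; orientation=None keeps the orientation; vel is the mean speed in m/s. With stop_force (N) it stops when the force on the tool has changed by that much, and returns True; else False.
- goto_joints(angles): joint-space move.
- grip(opening): finger opening in m; the grip force is fixed at half the most; returns when the fingers have stopped.
- pause(seconds).
- ik(position, orientation): joint angles nearest the present ones, or None.
- state(): the state.
- capture(name): name is "scene" or "top" or "wrist"; returns the picture (420x560x3 uint8, blue, green, red); there is no depth.
- camera_model(name): a dict with "vertical_fov" (degrees; the focal length in pixels is half the picture's height over the tangent of half this angle, whatever the lens; pixels are square), "cx", "cy" (the principal point, pixels), "k1" (the pictures are not rectified: a ray, as slopes to the right and down, at radius r is drawn at 1 + k1 r^2 times it, then the intrinsics apply), "cam_to_world" (4x4, takes a point from camera to world coordinates); the wrist camera has in their place "T_tool_cam" (4x4, takes a point from camera to tool coordinates, whose origin is the TCP and whose axes are the flange's). Camera axes: x right, y down, z forward; pixel columns grow to the right and rows downward; lengths in m; the calibration is good to about 2 mm. A picture is of the moment at which its call begins: read the wrist's pose just before it. camera_model takes no time and is no camera call.
A pose or a line that the arm cannot do raises Unreachable and nothing moves.
- sign_off(): hands the job in; it is judged then, once.
Trained networks look in the newest picture that a camera, given by its name, has taken for a name from the list of things; names that differ only in an ending like _2 or _b are one class to them, and where a whole thing is asked for, a point or a joint stands for the part that bears it (a point fixed in the world has none). Each returns a list of dicts, best first, with "confidence" (0 to 1); they miss things now and then, are a little off and sometimes report something else, mostly with a low value. They report only what shows in the picture. A call takes as long as a camera call. They do not tell look-alikes from the thing itself.
- trace(thing, camera): "region" (420x560 bool, what is visible of it) and "extent" ([left, top, right, bottom] in pixels, round what is visible of it).
- spot_point(thing, camera): "uv" ([column, row] in pixels: a listed point, or the origin of a listed thing).
The state is a dict: "clock": time; "joint_positions": joint angles; "joint_velocities": joint speeds; "tau": joint torques, N m; "ee_pos": TCP position; "tool_rot": TCP orientation; "ft_force": force on the tool from outside, world axes, zero at the start; "moment": the same for the moment, N m; "gripper_width": finger opening in m; "grip_force": force on a finger pad.
Only numpy, scipy, OpenCV 4.12 (cv2) and the standard library are available. Lean on these libraries where they do the work, as an engineer would, in place of code of your own. Each camera call takes 0.05 s, during which the arm holds its last target. There are 200 camera calls.

## Task

Take the whisk beater with the red collar out of the wooden caddy and fit it into the red socket of the upside-down hand mixer: turn it until its four lugs drop into the cross-shaped slots, then slide it down until its collar sits flush on the socket. The socket has an eject spring, so finish while still gripping the beater by its cage and pressing it fully home; do not let go. Leave the dough hook and everything else on the worktop where they are.

Things in the scene. Friction and masses are not known exactly. Their poses are not given: they have to be found in the camera images.
- beater: Steel whisk beater with red collar, 121 mm long, 90 g, upright in one of the caddy's two holes, cage up, any yaw; a quarter turn looks and fits the same. Origin at the lowest point of the stem, z up along it. From there: round pilot pin 8.5 mm diameter to z 8, its tip tapered to 4 mm; four drive lugs z 8 to 23; red collar disc, 32 mm diameter, z 24 to 30; neck; cage z 47 to 121, 51 mm wide.
- beater_collar (a point): Centre of the underside of the beater's red collar, 24 mm above the stem tip; lies on the socket face when the beater is home. Axes as the beater's. The four lugs below it form a cross along its x and y axes, 20 mm across, 4 mm thick (their lowest 3 mm: 18 mm across, 3 mm thick).
- beater_grip (a point): Point on the beater's axis to grip at, 85 mm above the stem tip. Around it the cage has four flat upright straps on the +x, -x, +y and -y sides, in line with the lugs, straight from z 62 to 108 mm of the beater, 12 mm wide, 3 mm thick, 51 mm over facing straps. Grip across two facing straps.
- red_face (a point): Centre of the top face of the red socket, 126 mm above the worktop, 6 mm proud of the mixer. A red drive piece 32 mm across with a cross-shaped opening: slots 6 mm wide, 22 mm end to end, along this point's x and y axes, round an 11 mm square bore; z up. Starts at any angle; it can turn about z but drags (0.05 N m), so it stays put until lugs catch.
- white_face (a point): The same point on the identical white socket, 50 mm beside the red one. Not to be used.
- red_spring (a joint): Travel of the brass eject pin deep in the red socket, in m: 0 at rest, when its top is 14 mm below the socket face; about 0.010 when the beater is home. It pushes up with 4 N at 0, 9 N at 0.010, and lifts the beater out again if not held down.
- mixer: Green hand mixer fixed upside down in its wooden stand, 200 mm long (x), 125 mm over the stand (y), top of the body 120 mm above the worktop. Origin on the worktop under its centre; the red socket at x -45, y -25 mm, the white at x -45, y +25 mm.
- caddy: Fixed wooden attachment caddy, 75 x 190 x 45 mm, long along its y axis, with two 25 mm holes right through at y -55 and +55 mm. Origin on the worktop under its centre. The collars of the attachments rest on its top, so that a stem tip hangs 21 mm above the worktop.
- dough_hook: Steel dough hook with white collar, 117 mm long, about 45 mm across, in the caddy's other hole. Origin at the stem tip. Stays there.
- rolling_pin: Wooden rolling pin, 50 mm diameter, 380 mm long, lying along y on the far side. Bystander.
- bunny_cutter: Steel rabbit-shaped cutter, about 65 x 100 mm, 25 mm high. Bystander.
- round_cutter: Copper ring cutter, 60 mm diameter, 30 mm high. Bystander.
- mixing_bowl: White bowl, 150 mm across, 70 mm high. Bystander.
- sprinkle_jar: Glass jar with yellow cap, 64 mm diameter, 110 mm high. Bystander.
- measuring_cup: Blue mug, 72 mm diameter, 70 mm high. Bystander.
There are look-alikes about, which are no part of the job. What is shaped like the beater but orange is not meant. Of the things that look like the caddy, take the one that is farthest from the robot's base at the start.

How it is judged:
By the outcome, as a careful person would: the job done as asked, in the order asked, and still so for the second after the job is handed in, while the arm keeps its last pose, push and grip.
It also fails if it takes over 42 s, if anything falls off the work surface, if the arm or the gripper's body presses on something with over 40 N, if the wrist force passes 120 N, or if a joint passes its speed limit or range.

## Working session

There is one attempt and no reset: what is moved stays moved. The work goes in short steps, each a Python script; the robot and the scene stay as the last script left them, time stands still between calls to the robot, and variables do not carry over. Pictures are saved under pics/ and viewed, at most 10 in all, crops included, and the job is handed in when it is done.

```bash
ls; mkdir -p pics
python3 - <<'E'
from cell import *
import cv2,numpy as np
for c in("scene","top"):
    im=capture(c); cv2.imwrite(f"pics/{c}0.png",im)
    m=camera_model(c); print(c,{k:np.round(v,3).tolist() for k,v in m.items()})
    for t in("beater","caddy","mixer","dough_hook"):
        for d in trace(t,c): print(t,"tr",round(d["confidence"],2),np.round(d["extent"]).tolist())
    for t in("beater_collar","beater_grip","red_face","white_face","caddy"):
        for d in spot_point(t,c): print(t,"sp",round(d["confidence"],2),np.round(d["uv"],1).tolist())
print(np.round(camera_model("wrist")["T_tool_cam"],3).tolist()); print(state())
E
```

```text
pics
scene {'vertical_fov': 50.035, 'cx': 275.269, 'cy': 205.849, 'k1': -0.142, 'cam_to_world': [[0.508, 0.643, -0.573, 1.12], [0.861, -0.364, 0.355, -0.435], [0.02, -0.674, -0.739, 0.936], [0.0, 0.0, 0.0, 1.0]]}
beater tr 0.94 [186.0, 210.0, 205.0, 247.0]
beater tr 0.77 [216.0, 228.0, 241.0, 266.0]
caddy tr 0.97 [168.0, 243.0, 251.0, 303.0]
caddy tr 0.75 [93.0, 181.0, 172.0, 233.0]
mixer tr 0.96 [327.0, 180.0, 406.0, 262.0]
dough_hook tr 0.35 [429.0, 194.0, 482.0, 242.0]
beater_collar sp 0.97 [229.7, 258.6]
beater_collar sp 0.73 [196.3, 243.3]
beater_grip sp 0.95 [229.9, 241.8]
beater_grip sp 0.86 [194.4, 224.3]
red_face sp 0.71 [352.4, 197.1]
white_face sp 0.64 [363.3, 192.3]
white_face sp 0.39 [229.7, 263.5]
caddy sp 0.95 [211.5, 275.8]
caddy sp 0.66 [134.1, 213.3]
top {'vertical_fov': 53.224, 'cx': 281.53, 'cy': 209.564, 'k1': -0.087, 'cam_to_world': [[0.026, -0.99, 0.142, 0.351], [-0.999, -0.028, -0.016, -0.036], [0.02, -0.141, -0.99, 1.192], [0.0, 0.0, 0.0, 1.0]]}
beater tr 0.85 [342.0, 228.0, 371.0, 251.0]
beater tr 0.81 [327.0, 199.0, 343.0, 216.0]
caddy tr 0.84 [350.0, 307.0
[... 694 characters left out ...]
 1.0, 'joint_positions': array([-1.25604433e+00,  2.38177717e-01, -1.34743183e-02,  1.31920607e+00,
       -4.78979376e-06,  1.57081297e+00]), 'joint_velocities': array([-0.00043748,  0.00100506, -0.00068486,  0.00196035,  0.00083496,
        0.00075276]), 'tau': array([-2.40858872e-04, -5.38589752e+01,  3.46696043e+01,  2.87704439e-03,
       -1.00753846e-04,  4.44453894e-05]), 'ee_pos': array([ 0.1625183 , -0.49917742,  0.24999793]), 'tool_rot': array([ 9.87643240e-01,  1.56718952e-01, -7.20665918e-06, -3.01316275e-05]), 'ft_force': array([-0.80711965, -0.21345233,  0.18713362]), 'moment': array([0.00899043, 0.02545343, 0.03588589]), 'grip_force': 0.0, 'gripper_width': 0.08513625906014605}
```

Run:
```python
import cv2,numpy as np
a=cv2.imread("pics/scene0.png")[150:330,60:500]; b=cv2.imread("pics/top0.png")[120:350,120:440]
cv2.imwrite("pics/sc.png",cv2.resize(a,(800,327),interpolation=2)); cv2.imwrite("pics/tc.png",cv2.resize(b,(800,575),interpolation=2))
```

```text
(no output)
```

View pics/sc.png

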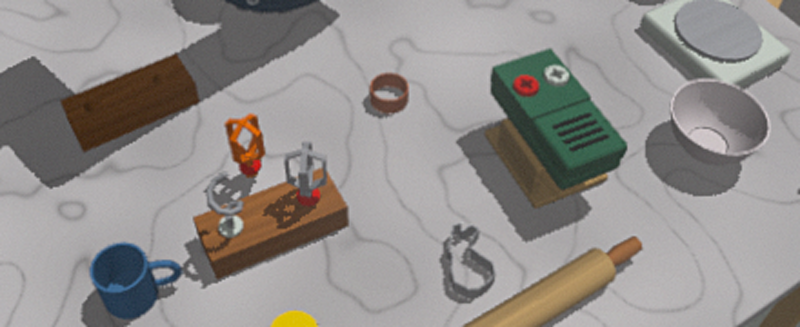

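View pics/tc.png

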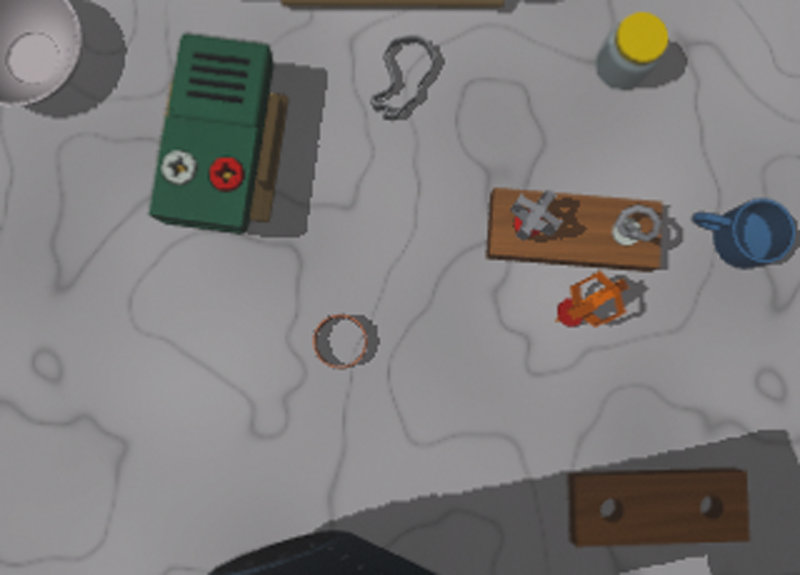

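The beater wanted stands in the caddy in mid-scene (scene crop 305,175, top crop 535,215). The orange look-alike is next to it (top crop 600,300), and the caddy near the base is empty. The red socket is at top crop (227,173), full picture (210.8,189.2).

```bash
cat > h.py <<'E'
from cell import *
import cv2,numpy as np
from scipy.spatial.transform import Rotation as R
def ray(c,uv,st=None):
    m=camera_model(c); f=210/np.tan(np.radians(m["vertical_fov"]/2))
    K=np.array([[f,0,m["cx"]],[0,f,m["cy"]],[0,0,1]])
    p=cv2.undistortPoints(np.array([[uv]],float),K,np.array([m["k1"],0,0,0.]))[0,0]
    if c=="wrist":
        T=np.eye(4);T[:3,:3]=R.from_quat(st["tool_rot"]).as_matrix();T[:3,3]=st["ee_pos"];T=T@m["T_tool_cam"]
    else: T=np.array(m["cam_to_world"])
    d=T[:3,:3]@[p[0],p[1],1]; return T[:3,3],d/np.linalg.norm(d)
def at_z(c,uv,z,st=None):
    o,d=ray(c,uv,st); return o+d*(z-o[2])/d[2]
def tri(rays):
    A=sum(np.eye(3)-np.outer(d,d) for o,d in rays); b=sum((np.eye(3)-np.outer(d,d))@o for o,d in rays)
    return np.linalg.solve(A,b)
def down(yaw):  # tool pointing down, tool y (closing line) at angle yaw+90deg from world x
    # tool x=(c,s,0), y=(s,-c,0), z=-z
    c,s=np.cos(yaw),np.sin(yaw); return R.from_matrix(np.array([[c,s,0],[s,-c,0],[0,0,-1]])).as_quat()
E
python3 - <<'E'
from h import *
r3=lambda a:np.round(a,4).tolist()
for n,z,s,t in(("collar",.045,(229.7,258.6),(333.9,210.2)),("grip",.106,(229.9,241.8),(334.1,204.9)),("red",.126,(352.4,197.1),(210,189.2)),("orange collar?",.02,(196.3,243.3),(346.5,244.8)),("orange grip",.08,(194.4,224.3),(355.7,237.3)),("caddy",0,(211.5,275.8),(346.5,210.4))):
    print(n,r3(at_z("scene",s,z)),r3(at_z("top",t,z)),"tri",r3(tri([ray("scene",s),ray("top",t)])))
print("white",r3(at_z("top",(191.5,186.5),.126)))
q=state()["tool_rot"];print(R.from_quat(q).as_matrix().round(2).tolist())
for y in np.arange(-180,180,30):
    print(y,[None if (j:=ik(p,down(np.radians(y)))) is None else np.round(j,2).tolist() for p in([.36,-.18,.106],[.42,.15,.187])])
E
```

```text
collar [0.5227, -0.1905, 0.045] [0.5181, -0.2009, 0.045] tri [0.5205, -0.1957, 0.0459]
grip [0.5209, -0.1852, 0.106] [0.5233, -0.1925, 0.106] tri [0.5236, -0.1893, 0.1116]
red [0.5605, 0.138, 0.126] [0.5519, 0.1321, 0.126] tri [0.5554, 0.1369, 0.1211]
orange collar? [0.4208, -0.2368, 0.02] [0.4246, -0.2409, 0.02] tri [0.4247, -0.2389, 0.0258]
orange grip [0.4096, -0.2296, 0.08] [0.4415, -0.2551, 0.08] tri [0.4402, -0.2431, 0.1198]
caddy [0.5171, -0.241, 0.0] [0.5251, -0.2439, 0.0] tri [0.5235, -0.2426, 0.0096]
white [0.5577, 0.1805, 0.126]
[[0.95, 0.31, -0.0], [0.31, -0.95, 0.0], [-0.0, -0.0, -1.0]]
-180 [[-0.46, 0.14, -0.54, 0.89, 0.0, -0.46], [0.34, 0.14, -0.31, 1.12, 0.0, 0.34]]
-150 [[-0.46, 0.14, -0.54, 0.89, 0.0, -0.99], [0.34, 0.14, -0.31, 1.12, 0.0, -0.18]]
-120 [[-0.46, 0.14, -0.54, 0.89, 0.0, -1.51], [0.34, 0.14, -0.31, 1.12, 0.0, -0.7]]
-90 [[-0.46, 0.14, -0.54, 0.89, 0.0, -2.03], [0.34, 0.14, -0.31, 1.12, 0.0, -1.23]]
-60 [[-0.46, 0.14, -0.54, 0.89, 0.0, -2.56], [0.34, 0.14, -0.31, 1.12, 0.0, -1.75]]
-30 [[-0.46, 0.14, -0.54, 0.89, 0.0, -3.08], [0.34, 0.14, -0.31, 1.12, 0.0, -2.27]]
0 [[-0.46, 0.14, -0.54, 0.89, 0.0, 2.68], [0.34, 0.14, -0.31, 1.12, 0.0, -2.8]]
30 [[-0.46, 0.14, -0.54, 0.89, 0.0, 2.15], [0.34, 0.14, -0.31, 1.12, 0.0, 2.96]]
60 [[-0.46, 0.14, -0.54, 0.89, 0.0, 1.63], [0.34, 0.14, -0.31, 1.12, 0.0, 2.44]]
90 [[-0.46, 0.14, -0.54, 0.89, 0.0, 1.11], [0.34, 0.14, -0.31, 1.12, 0.0, 1.91]]
120 [[-0.46, 0.14, -0.54, 0.89, 0.0, 0.58], [0.34, 0.14, -0.31, 1.12, 0.0, 1.39]]
150 [[-0.46, 0.14, -0.54, 0.89, 0.0, 0.06], [0.34, 0.14, -0.31, 1.12, 0.0, 0.87]]
```

```bash
cat > look.py <<'E'
from h import *
def look(tag,p,pts,yaws):
    for y in yaws:
        goto(p,down(np.radians(y))); pause(.15); st=state(); im=capture("wrist"); cv2.imwrite(f"pics/{tag}_{y}.png",im)
        np.savez(f"pics/{tag}_{y}.npz",q=st["tool_rot"],p=st["ee_pos"])
        for t,z in pts:
            for d in spot_point(t,"wrist")[:2]:
                print(tag,y,t,round(d["confidence"],2),np.round(d["uv"],1).tolist(),np.round(at_z("wrist",d["uv"],z,st),4).tolist())
    print(state()["clock"])
E
python3 - <<'E'
from look import *
print({k:np.round(v,3) for k,v in camera_model("wrist").items() if k!="T_tool_cam"})
look("bt",[.522,-.193,.26],[("beater_collar",.045),("beater_grip",.106)],[-60])
look("sk",[.556,.135,.25],[("red_face",.126),("white_face",.126)],[-60,120])
look("bt",[.522,-.193,.26],[("beater_collar",.045),("beater_grip",.106)],[120])
n=["bt_-60","bt_120","sk_-60","sk_120"]
a=[cv2.imread(f"pics/{k}.png") for k in n]
cv2.imwrite("pics/mos.png",cv2.resize(np.vstack([np.hstack(a[:2]),np.hstack(a[2:])]),(800,600),interpolation=3))
E
```

```text
{'vertical_fov': np.float64(65.542), 'cx': np.float64(276.511), 'cy': np.float64(209.287), 'k1': np.float64(-0.039)}
bt -60 beater_collar 0.72 [274.2, 186.3] [0.5218, -0.1891, 0.045]
bt -60 beater_grip 0.87 [401.5, 114.8] [0.4676, -0.3073, 0.106]
bt -60 beater_grip 0.59 [274.5, 205.9] [0.5194, -0.1865, 0.106]
4.65
sk -60 red_face 0.75 [281.1, 210.3] [0.5517, 0.133, 0.126]
sk -60 white_face 0.75 [244.3, 256.3] [0.5582, 0.1834, 0.126]
sk 120 red_face 0.93 [272.9, 203.8] [0.5518, 0.1353, 0.126]
sk 120 white_face 0.63 [311.6, 153.4] [0.5574, 0.1846, 0.126]
9.15
bt 120 beater_collar 0.92 [168.5, 183.7] [0.423, -0.2516, 0.045]
bt 120 beater_collar 0.72 [275.5, 181.3] [0.5207, -0.1921, 0.045]
bt 120 beater_grip 0.79 [165.2, 236.3] [0.4519, -0.2762, 0.106]
bt 120 beater_grip 0.7 [275.9, 196.8] [0.5214, -0.1924, 0.106]
10.7
```

View pics/mos.png

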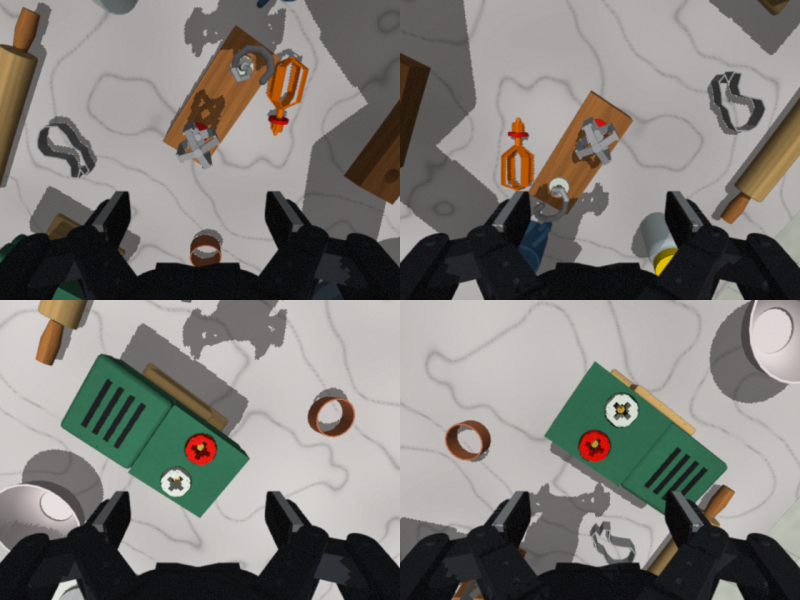

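The wrist pictures show the steel beater's cross at (200,148) and (597,143) of the mosaic. The red socket's dark cross is at (201,449) and (594,446), which agrees with the network's points. Next I get the yaws from top-down rectified patches.

```bash
cat > rect.py <<'E'
from h import *
def rect(tag,c,z,half=.04,n=300):
    st=np.load(f"pics/{tag}.npz"); im=cv2.imread(f"pics/{tag}.png"); m=camera_model("wrist")
    T=np.eye(4);T[:3,:3]=R.from_quat(st["q"]).as_matrix();T[:3,3]=st["p"];Ti=np.linalg.inv(T@m["T_tool_cam"])
    g=np.linspace(-half,half,n); X,Y=np.meshgrid(c[0]+g,c[1]-g)  # x right, y up
    P=np.stack([X.ravel(),Y.ravel(),np.full(X.size,z)],1)@Ti[:3,:3].T+Ti[:3,3]
    f=210/np.tan(np.radians(m["vertical_fov"]/2)); s=P[:,:2]/P[:,2:]; s=s*(1+m["k1"]*(s**2).sum(1,keepdims=True))
    uv=(s*f+[m["cx"],m["cy"]]).astype(np.float32).reshape(n,n,2)
    return cv2.remap(im,uv[...,0],uv[...,1],cv2.INTER_CUBIC)
E
python3 - <<'E'
from rect import *
B=[];S=[]
for y in(-60,120):
    s=rect(f"sk_{y}",[.5518,.1342],.126,.02); S.append(s)
    b,g,r=[s[...,i].astype(int) for i in range(3)]
    red=((r>1.8*g)&(r>90)).astype(np.uint8); red=cv2.morphologyEx(red,cv2.MORPH_OPEN,np.ones((5,5)))
    c=max(cv2.findContours(red,0,1)[0],key=cv2.contourArea); (u,v),rad=cv2.minEnclosingCircle(cv2.convexHull(c)); k=.04/299
    print("socket centre",.5518-.02+u*k,.1342+.02-v*k,"r",rad*k)
    yy,xx=np.mgrid[:300,:300]; dx=(xx-u)*k;dy=-(yy-v)*k; rr=np.hypot(dx,dy)
    m=(rr>.006)&(rr<.0115); hole=np.clip(255-r,0,255)*m
    print(" yaw",np.degrees(np.angle((hole*np.exp(4j*np.arctan2(dy,dx))).sum()))/4)
    b_=rect(f"bt_{y}",[.521,-.190],.140,.04); B.append(b_)
cv2.imwrite("pics/rect.png",np.vstack([np.hstack(B),np.hstack(S)]))
E
```

```text
socket centre 0.553044810991064 0.13489596816863503 r 0.01811025970356919
 yaw 4.103135052235355
socket centre 0.551363127090301 0.13419825876293373 r 0.018535874790969898
 yaw 3.8297987486971126
```

View pics/rect.png

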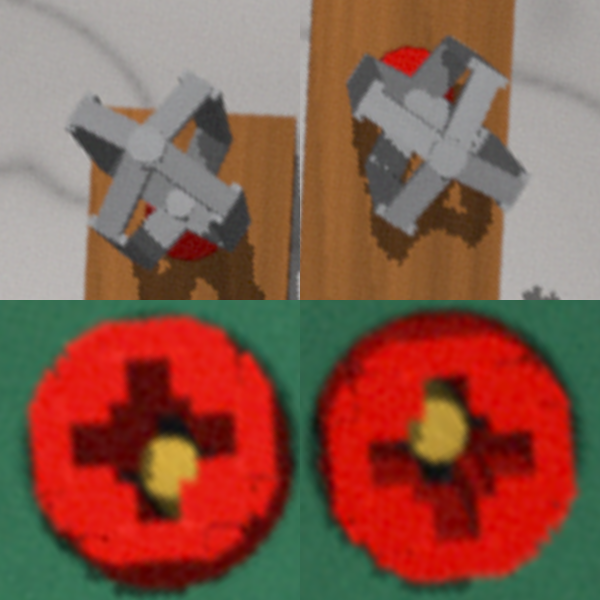

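Run:
```python
from h import *
q=down(np.radians(59))
goto([.5202,-.1904,.2],q); servo_line([.5202,-.1904,.105],vel=.12)
grip(.03); st=state(); print(st["gripper_width"],st["grip_force"],st["ft_force"],st["moment"],st["clock"])
servo_line([.5202,-.1904,.25],vel=.15); pause(.1); st=state(); print(st["gripper_width"],st["ft_force"],st["moment"],st["ee_pos"],st["clock"])
im=capture("wrist");cv2.imwrite("pics/held.png",im)
```

```text
0.050190874396590195 61.818108558654785 [-1.40070414 -0.28195193  5.11249469] [0.038857   0.18382963 0.00719023] 13.0583
0.050295154816336764 [-0.32301352  0.29594044 -0.6389832 ] [ 0.03552134 -0.01046589  0.00890188] [ 0.51974443 -0.19023547  0.24896896] 14.275
```

View pics/held.png

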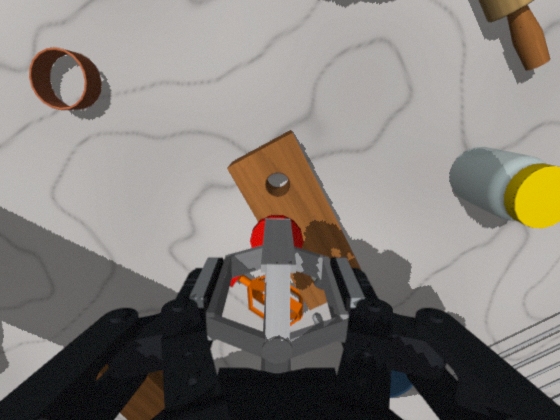

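The beater is held squarely across its straps: the collar is at (277,235), the front strap is central, and the caddy hole at (277,183) is empty. Next is the approach over the socket.

```bash
python3 - <<'E'
from h import *
q=down(np.radians(94))
goto([.5521,.1343,.245],q); pause(.15); st=state(); im=capture("wrist"); cv2.imwrite("pics/over.png",im)
T=R.from_quat(st["tool_rot"])
for d in spot_point("beater_collar","wrist")[:2]:
    p=at_z("wrist",d["uv"],st["ee_pos"][2]-.061,st); print(d["confidence"],d["uv"],"tool",T.inv().apply(p-st["ee_pos"]))
d=cv2.inRange(im[...,2].astype(np.int16)-im[...,1],90,255)
print(st["ee_pos"],st["ft_force"],st["clock"])
hit=servo_line([.5521,.1343,.20],vel=.03,stop_force=6); st=state()
print(hit,st["ee_pos"],st["ft_force"],st["moment"],st["gripper_width"],st["clock"])
cv2.imwrite("pics/cont.png",np.hstack([im,capture("wrist")])[:,::1][80:380])
E
python3 -c "
import cv2;a=cv2.imread('pics/cont.png');cv2.imwrite('pics/cont2.png',cv2.resize(cv2.hconcat([a[80:300,130:430],a[80:300,690:990]]),(800,293)))"
```

```text
0.61 [275.6, 238.7] tool [-0.00175513 -0.00086394  0.06100018]
[0.55236379 0.13303478 0.24504792] [ 0.32549568 -0.78636903  0.13002377] 15.7167
False [0.55217059 0.13432082 0.20017129] [ 0.84445418  0.01265554 -1.2918514 ] [-0.0267214   0.01392141  0.07387431] 0.049844278226557105 17.4667
```

View pics/cont2.png

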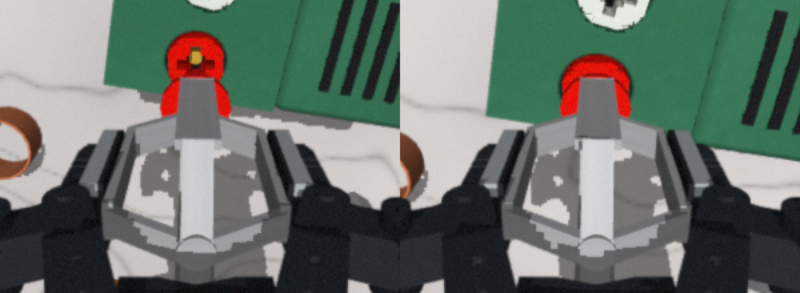

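Right picture: the stem is in the red socket with no force, the tip about 11 mm below the face, so the lugs have already entered. I push on until it seats.

Run:
```python
from h import *
hit=servo_line([.5521,.1343,.180],vel=.02,stop_force=25); st=state()
print(hit,st["ee_pos"],st["ft_force"],st["moment"],st["gripper_width"],st["clock"])
pause(.5); st=state(); print(st["ee_pos"],st["ft_force"],st["moment"],st["grip_force"])
a=capture("wrist");print([ (round(d["confidence"],2),d["uv"]) for d in spot_point("beater_collar","wrist")])
cv2.imwrite("pics/home.png",cv2.resize(np.hstack([a[130:380,130:430],cv2.resize(capture("scene")[160:240,310:406],(300,250),interpolation=2)]),(800,333)))
```

```text
True [0.55227645 0.1343874  0.1869892 ] [-1.66734211 -1.42521591  6.64992058] [-0.03242387  0.47682955  0.02467217] 0.05015773156026412 18.2333
[0.55230255 0.13437699 0.18682747] [-2.09337619 -1.09839928  8.0995455 ] [-0.12594228  0.56629486  0.00854202] 62.893216609954834
[(0.87, [278.8, 238.9])]
```

View pics/home.png

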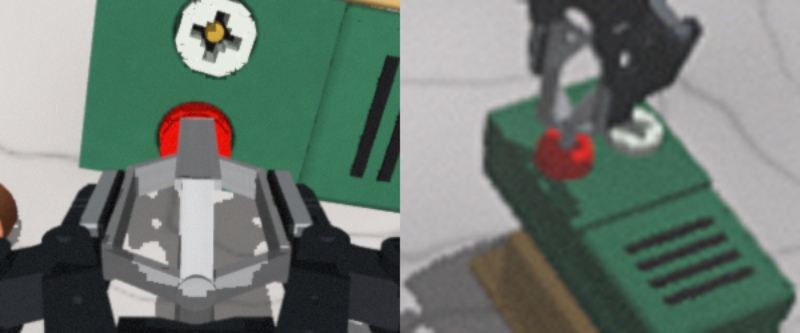

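The collar is on the socket at z 0.187, but the settled force (8 N) is about the spring's alone. I press in small steps until the stop shows itself.

Run:
```python
from h import *
for z in np.arange(.1863,.1820,-.0005):
    servo_line([.5521,.1343,z],vel=.01); pause(.25); st=state()
    print(round(z,4),st["ee_pos"].round(5),st["ft_force"].round(1),st["moment"].round(2),round(st["clock"],1))
    if st["ft_force"][2]>20: break
```

```text
0.1863 [0.5523  0.13437 0.1869 ] [-1.   0.4  8.3] [-0.07  0.48 -0.01] 19.4
0.1858 [0.55227 0.13436 0.18677] [-2.9 -1.3 11.4] [-0.1   0.72 -0.01] 19.9
0.1853 [0.55228 0.13436 0.18676] [-4.2 -1.3 15.6] [-0.21  1.06 -0.03] 20.4
0.1848 [0.55226 0.13437 0.18671] [-5.6 -0.4 18.8] [-0.27  1.31 -0.01] 20.9
0.1843 [0.55227 0.13435 0.18668] [-5.8 -2.2 22.6] [-0.3   1.61 -0.  ] 21.4
```

The stop is hard at z 0.1867, as expected to within 1 mm. I make a small lateral and yaw wiggle under load to make sure it isn't hung up or tilted.

Run:
```python
from h import *
for dx,dy,a in((-.001,0,0),(-.002,0,0),(-.001,.001,0),(-.001,-.001,0),(-.001,0,2),(-.001,0,-2),(-.001,0,0)):
    servo_line([.5521+dx,.1343+dy,.1843],down(np.radians(94+a)),vel=.01); pause(.2); st=state()
    x=R.from_quat(st["tool_rot"]).as_matrix()
    print(dx,dy,a,st["ee_pos"].round(5),st["ft_force"].round(1),st["moment"].round(2),x[:2,2].round(4),round(st["gripper_width"],4),round(st["clock"],1))
a=capture("wrist");print([(d["confidence"],d["uv"]) for d in spot_point("beater_collar","wrist")])
cv2.imwrite("pics/w.png",cv2.resize(a[190:320,210:350],(700,650),interpolation=2)[:600])
```

```text
-0.001 0 0 [0.55212 0.1344  0.1867 ] [-2.1 -1.3 20.2] [-0.34  0.84 -0.  ] [0.0042 0.0007] 0.05 21.8
-0.002 0 0 [0.55191 0.13444 0.18671] [ 0.3 -2.  18. ] [-0.3   0.07  0.02] [0.0056 0.0007] 0.05 22.3
-0.001 0.001 0 [0.55206 0.13471 0.18669] [-3.3 -4.8 20.6] [-1.16  0.86  0.01] [ 0.0042 -0.0007] 0.0503 22.8
-0.001 -0.001 0 [0.55207 0.13413 0.1867 ] [-3.9  2.6 19.6] [ 0.42  0.85 -0.05] [0.0041 0.0022] 0.0503 23.3
-0.001 0 2 [0.55207 0.13444 0.18671] [-3.8 -0.8 20.5] [-0.37  0.87  0.03] [0.0042 0.0008] 0.0497 23.8
-0.001 0 -2 [0.5521  0.13444 0.18671] [-3.5 -1.1 20.8] [-0.29  0.86 -0.04] [0.0042 0.0008] 0.0497 24.2
-0.001 0 0 [0.55208 0.13444 0.1867 ] [-3.8 -0.4 20.6] [-0.32  0.92  0.09] [0.0042 0.0008] 0.0502 24.7
[(0.83, [275.5, 238.8])]
```

View pics/w.png

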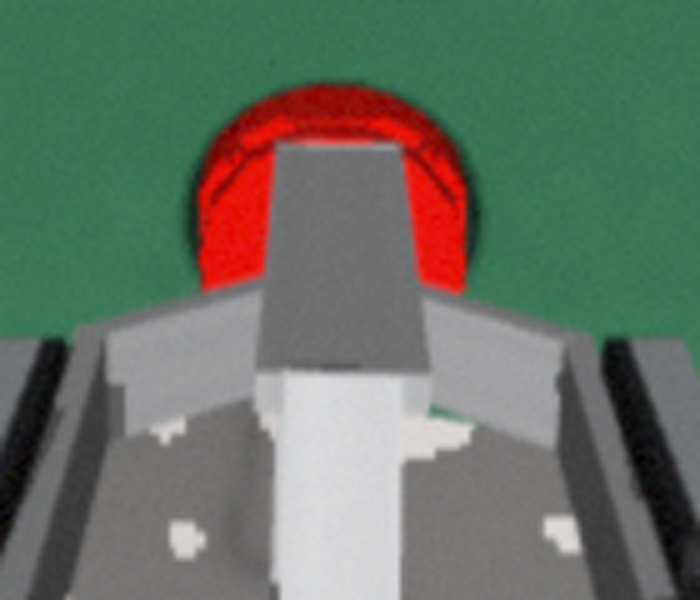

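The height holds at 0.1867 through every wiggle, with about 20 N pressed. The picture shows the collar stacked flat on the socket. It is home, so I hand in while still pressing.

```bash
python3 -c "
from cell import *
print(sign_off(), state()['clock'])"
```

```text
the job is handed in; nothing more can be done
the job is handed in; nothing more can be done
```

I fitted the red-collar beater into the red socket and handed the job in, with its collar flush on the socket and the arm still gripping the cage and pressing with about 20 N (last clock reading 24.7 s of 42 s).

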